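# Spin the washed salad dry by circling the spinner's crank with a fingertip

### The job

Spin the washed salad dry: with the fingertips resting lightly against the side of the crank's upright knob, push it round its circle on top of the salad spinner, clockwise as seen from above (the way of the raised arrow on the lid), for at least three full turns, then leave the crank standing still and take the hand away. Only push the knob: do not take it between the fingers, lean hard on it or lift anything; the spinner stays standing about where it is, and the things round it are left alone.

Things in the scene. Friction and masses are not known exactly. Their poses are not given: they have to be found in the camera images.
- spinner: Salad spinner, loose on the worktop: a round clear plastic bowl (foot 170 mm, rim 206 mm across) with a basket of lettuce inside and a white lid (212 mm across), about 1.8 kg in all, on a non-slip rubber foot. The lid's top is nearly flat, 116 to 117 mm above the worktop; the bowl must not be pushed hard sideways. Origin: centre of the underside, on the upright turning axis; z up; the lid and a small raised clockwise arrow near its edge turn with it. It may stand at any yaw.
- hub (a point): Top centre of the crank's hub, on the upright axis round which the crank turns, 133 mm above the worktop. The hub is a grey plastic disc 42 mm across.
- knob (a point): Centre of the crank's knob, which moves with the crank; 50 mm from the turning axis and 146 mm above the worktop. The knob is an upright grey plastic peg, 22 mm across (19 mm at its foot), standing from 130 to 162 mm above the worktop on the end of a crank arm 17 mm wide whose top is 129 mm above the worktop (a round end 27 mm across, top at 129.5 mm, lies under the knob). The arm runs straight from hub to knob; the rest of the knob's circle is free above the flat lid.
- crank (a joint): Turn of the crank in rad: 0 at the start, grows as it turns clockwise seen from above, counts on over many turns (6.283 a full turn; no stops). About 1 to 1.5 N at the knob turns it slowly; geared to the basket, it runs on for a fraction of a turn at most when no longer pushed, then stays where it stops.
- mustard_jar: Bystander: glass mustard jar with screw lid, 62 mm across, 86 mm high, on the wooden chopping board (145 x 235 mm, 22 mm thick) that lies beside the spinner. Origin: centre of the underside.
- fork_mid: Bystander: steel fork, 196 x 27 x 13 mm, lying on the chopping board. Origin: centre of the underside, x along the fork.
- mug_1: Bystander: small cup with a handle, 65 x 92 x 49 mm, on the worktop at the left. Origin: underside.
- wooden_box: Bystander: small wooden box, 66 x 96 x 72 mm, on the worktop at the left. Origin: centre of the underside. Beside it the worktop ends at a wall from floor to ceiling (y = 0.37 to 0.51, from its front end at x = 0.26 backwards); keep the arm clear of it.
- pepper_mill: Bystander: wooden pepper mill, 58 mm across, 170 mm high, behind the work. Origin: centre of the underside. Farther back, from x = 0.60, wall cabinets hang 0.57 m above the worktop; keep wrist and arm in front of or below them.

How it is judged:
By the outcome, as a careful person would: the job done as asked, in the order asked, and still so for the second after the job is handed in, with the robot touching nothing.
It also fails if it takes over 70 s, if anything falls off the work surface, if the arm or the gripper's body presses on something with over 40 N, if the wrist force passes 120 N, or if a joint passes its speed limit or range.

### The arm

A 6-joint arm with a two-finger parallel gripper is mounted at the origin on a cart in front of the work surface, level with it; the furniture and walls round the work are solid. World frame = base frame: x ahead of the robot, y to its left, z up, the work surface at z = 0. Lengths are in mm, angles in rad, forces in N, time in s.
With the tool pointing down it reaches from about 325 to 875 mm from the base axis. Payload 4.4 kg.
Tool frame: the origin (TCP) lies at the very end of the fingers, on their centre line; the grasp point (between the pads) lies robot.tcp_to_grasp behind it (robot.tcp_to_grasp is the distance from the TCP to the grasp point, in mm); z points along the fingers, y is the direction in which the jaws open and shut (so a half turn about z gives the same grasp; the last joint's range is limited). The gripper opens to 85 mm and grips with 20 to 120 N. Pads are 22 mm wide; open, the fingers measure 114 mm over their backs; the gripper's body (76 mm by 85 mm) begins 54 mm behind the grasp point. The pads swing forward as they close: fully open they stand 13 mm farther back than shut.
Start: joints at [-1.438, 0.207, 1.542, -0, 1.393, -0.15], TCP at [160.439, -552.166, 231.282] pointing down, gripper open.
Joint ranges: [-2.73, 2.73], [-0.86, 2.22], [0.23, 2.46], [-1.11, 4.25], [0.08, 2.63], [-2.82, 2.82]. Speed limits (rad/s): [2.79, 2.79, 3.14, 3.14, 3.14, 3.14].

### API

Orientations are given as a unit quaternion [x, y, z, w].
In Python, from cell import status, viewer, robot gives the robot as it stands.
- The arm moves only by the tool apply_moves, never from a script. Its argument "commands" is one flat list of numbers, 5 for each row, row after row: the shift along the tool's x, y, z in cm, then the turn about the tool's z in degrees, then the closure, from 0 (fully open) to 1 (shut). In form: [tx, ty, tz, twist, gripper, tx, ty, tz, twist, gripper, ...]. A call has 1 to 20 rows; each row is the pose to reach, as a shift and turn from the pose commanded when the call began, along the tool's axes at that moment; what a row does not reach only later rows make up. A row lasts 1/8 s, in which the tool goes at most 62.5 mm and 10.7 degrees, less where a joint would pass 70% of its speed; a pose out of reach is approached as far as the arm can. A call with a gripper value outside its range is refused whole. The fingers move at their own pace and stop on an object; "force" is the grip in N (left out, the last holds). Time passes only in rows, so rows that repeat a pose let the fingers close. It gives the time, the measured TCP pose, the force and the opening at its end, in the units of the state.
- status.observe(): the state, without advancing time (a new reading comes with each control period).
- viewer.read_camera(name): name is "scene" or "top" or "wrist"; returns a dict with "pixels" (400x640x3 uint8, blue, green, red), "depth" (400x640 float32, mm along the optical axis (not along the pixel's ray), 0 where there is no reading), "intrinsics" (3x3 intrinsics, pixels), "R" (3x3) and "t" (3): a world point X has camera coordinates R X + t; the wrist camera has in their place "tool_from_camera" (4x4, takes a point from camera to tool coordinates, whose origin is the TCP and whose axes are the flange's). Camera axes: x right, y down, z forward; pixel columns grow to the right and rows downward; lengths in mm; the calibration is good to about 2 mm. A picture is of the moment at which its call begins: read the wrist's pose just before it.
- robot.finish_job(): hands the job in, once; it reports no verdict.
The state is a dict: "time_s": time; "q": joint angles; "dq": joint speeds; "joint_efforts": joint torques, N m; "ee_pos": TCP position; "orientation": TCP orientation; "ft_force": force on the tool from outside, world axes, zero at the start; "moment": the same for the moment, N m; "grip_width": finger opening in mm.
Only numpy, scipy, OpenCV 4.12 (cv2) and the standard library are available. Lean on these libraries where they do the work, as an engineer would, in place of code of your own. Each camera call takes 0.05 s, during which the arm holds its last target.

## Working session

There is one attempt and no reset: what is moved stays moved. The work goes in short steps, Python scripts to look and compute and a tool call to move; the robot and the scene stay as the last step left them, time stands still between calls to the robot, and variables do not carry over. Pictures are saved under pics/ and viewed, and the job is handed in when it is done.

Besides the shell and the picture viewer there is one more tool, called in YAML: its name, and indented under it one key for each argument. apply_moves: Moves the arm, as the interface text tells. Its arguments: {"type":"object","properties":{"commands":{"type":"array"},"force":{"type":"number"}},"required":["commands"]}

```bash
mkdir -p pics; ls; cat > h.py <<'E'
import numpy as np, cv2
from cell import status, viewer, robot
def snap(name,fn):
    c=viewer.read_camera(name); cv2.imwrite('pics/'+fn,c['pixels']); np.savez('pics/'+fn+'.npz',**{k:v for k,v in c.items()}); return c
def ray(c,u,v,z):
    K,R,t=[np.array(c[k],float) for k in('intrinsics','R','t')]
    d=R.T@np.linalg.solve(K,[u,v,1]); o=-R.T@t.ravel()
    return o+d*(z-o[2])/d[2]
def proj(c,X):
    K,R,t=[np.array(c[k],float) for k in('intrinsics','R','t')]
    p=K@(R@np.array(X,float)+t.ravel()); return p[:2]/p[2]
E
python3 - <<'E'
from h import *
s=status.observe(); print(s); print(robot.tcp_to_grasp)
snap('top','top0.png'); snap('scene','scene0.png')
E
```

```text
pics
{'time_s': 0.0, 'q': array([-1.43848015e+00,  2.07440717e-01,  1.54296277e+00,  1.07819499e-05,
        1.39348863e+00, -1.50482090e-01]), 'dq': array([ 7.62112937e-04,  4.12643090e-05,  2.49895149e-04,  1.16823682e-03,
        1.29129087e-03, -1.22508680e-04]), 'joint_efforts': array([-2.56927095e-03, -3.83038795e+01, -2.91596746e+01, -5.37382421e-04,
        1.04940947e-02, -1.55488401e-06]), 'ee_pos': array([ 160.35156824, -551.40107982,  230.1098139 ]), 'orientation': array([ 9.90019268e-01,  1.40927380e-01,  1.57479340e-05, -1.14963313e-03]), 'ft_force': array([ 0.20429347,  1.14388427, -0.4175526 ]), 'moment': array([-0.00501454,  0.02493349,  0.03493144]), 'grip_width': 85.4495065479749}
18.700000000000003
```

View pics/top0.png

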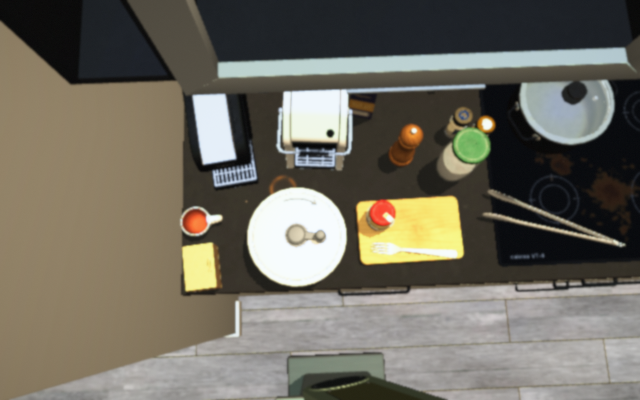

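View pics/scene0.png

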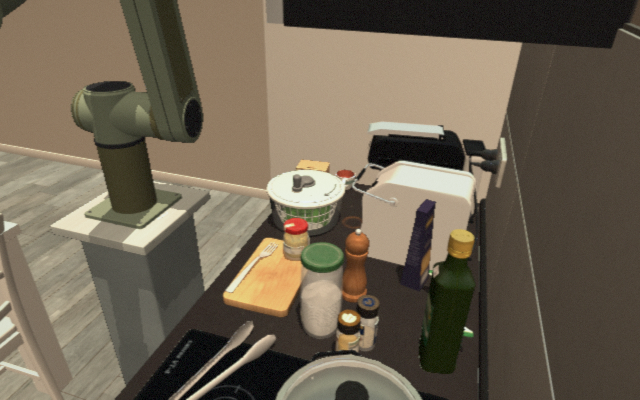

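The top view shows the white lid centred near (297,237), the hub near (296,234) and the knob near (320,237), so the crank points right in the image. I'll measure these properly.

```bash
python3 - <<'E'
from h import *
c=dict(np.load('pics/top0.png.npz')); im=c['pixels']
print(c['R'].round(3),c['t'].round(1),c['intrinsics'])
big=cv2.resize(im[170:300,170:480],None,fx=2.5,fy=2.5,interpolation=cv2.INTER_CUBIC); cv2.imwrite('pics/b0.png',big)
hsv=cv2.cvtColor(im,cv2.COLOR_BGR2HSV)
m=((hsv[...,2]>150)&(hsv[...,1]<40)).astype(np.uint8)
m[:, :235]=0;m[:,355:]=0;m[:180]=0
n,l,st,ce=cv2.connectedComponentsWithStats(m)
i=1+np.argmax(st[1:,4]); print(st[i],ce[i])
cn=max(cv2.findContours((l==i).astype(np.uint8),cv2.RETR_EXTERNAL,cv2.CHAIN_APPROX_NONE)[0],key=len)
h=cv2.convexHull(cn)
e=cv2.fitEllipse(h); print(e)
print('lid centre', ray(c,*e[0],112))
P=np.array([ray(c,p[0][0],p[0][1],112)[:2] for p in cn],np.float32); print(cv2.minEnclosingCircle(P))
d=(hsv[...,2]<190); yy,xx=np.nonzero(d&((np.add.outer((np.arange(400)-e[0][1])**2,(np.arange(640)-e[0][0])**2))<40**2))
mm=np.zeros(im.shape[:2],np.uint8); mm[yy,xx]=255
n,l,st,ce=cv2.connectedComponentsWithStats(mm)
for k in range(1,n): print(st[k],ce[k])
for y in range(222,252): print(y,' '.join('%3d'%v for v in hsv[y,280:332,2]))
# depth in the area
D=c['depth']
print(D[225:250:3,284:330:3].round(0))
E
```

```text
[[-0.04  -0.999  0.002]
 [-0.977  0.039 -0.21 ]
 [ 0.21  -0.011 -0.978]] [  70.2  579.4 1105.8] [[519.40446332   0.         318.35560712]
 [  0.         519.40446332 197.64781639]
 [  0.           0.           1.        ]]
[ 248  188   99   99 7163] [296.30029317 236.27376797]
((296.64117431640625, 236.18492126464844), (98.28550720214844, 99.2159423828125), 63.42650604248047)
lid centre [489.45605273  96.68310781 112.        ]
((491.07208251953125, 96.71910858154297), 105.54106140136719)
[286 225  23  21 180] [295.01666667 235.65      ]
[311 231  15  12  94] [317.89361702 237.34042553]
222 253 253 253 253 253 253 253 254 254 254 253 253 252 251 250 247 246 248 251 252 253 253 254 254 254 254 254 254 254 254 254 254 254 254 254 254 254 254 254 254 254 254 254 254 254 254 254 254 254 254 254 254
223 253 253 253 253 253 253 254 254 253 253 252 249 243 236 231 224 221 224 231 236 243 249 252 253 254 254 254 254 254 254 254 254 254 254 254 254 254 254 254 254 254 254 254 254 254 254 254 254 254 254 254 254
224 253 253 253 253 253 253 254 253 253 250 242 230 217 210 204 196 190 190 199 210
[... 6062 characters left out ...]
 1080. 1082. 1079. 1081. 1083. 1082. 1082. 1086. 1093. 1094. 1053.
  1052. 1051. 1096. 1096.]
 [1096. 1079. 1076. 1078. 1079. 1081. 1077. 1080. 1078. 1084. 1084. 1049.
  1047. 1050. 1081. 1095.]
 [1095. 1080. 1078. 1082. 1075. 1077. 1078. 1079. 1081.    0. 1081. 1050.
  1049. 1055. 1078. 1094.]
 [1092. 1090. 1081. 1077. 1077. 1075. 1081. 1089. 1091. 1089. 1090. 1083.
  1072. 1076. 1092. 1093.]
 [1087. 1086. 1087. 1078. 1079. 1081. 1083. 1093. 1092. 1092. 1091. 1089.
  1090. 1092. 1091. 1088.]
 [1090. 1089. 1088. 1084. 1085. 1085. 1088. 1090. 1088. 1090. 1088. 1091.
  1089. 1092. 1088. 1091.]
 [1086. 1083. 1085. 1087. 1090. 1089. 1088. 1089. 1086. 1089. 1087. 1087.
  1088. 1090. 1091. 1093.]]
```

```bash
python3 - <<'E'
from h import *
c=dict(np.load('pics/scene0.png.npz')); im=c['pixels']
cv2.imwrite('pics/b1.png',cv2.resize(im[150:270,220:380],None,fx=5,fy=5,interpolation=cv2.INTER_CUBIC))
E
```

```text
(no output)
```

View pics/b0.png

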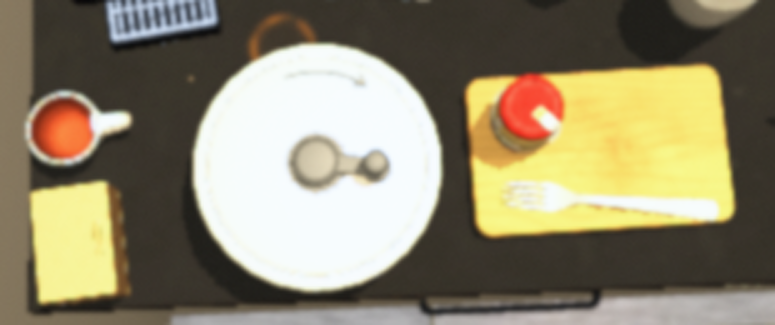

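View pics/b1.png

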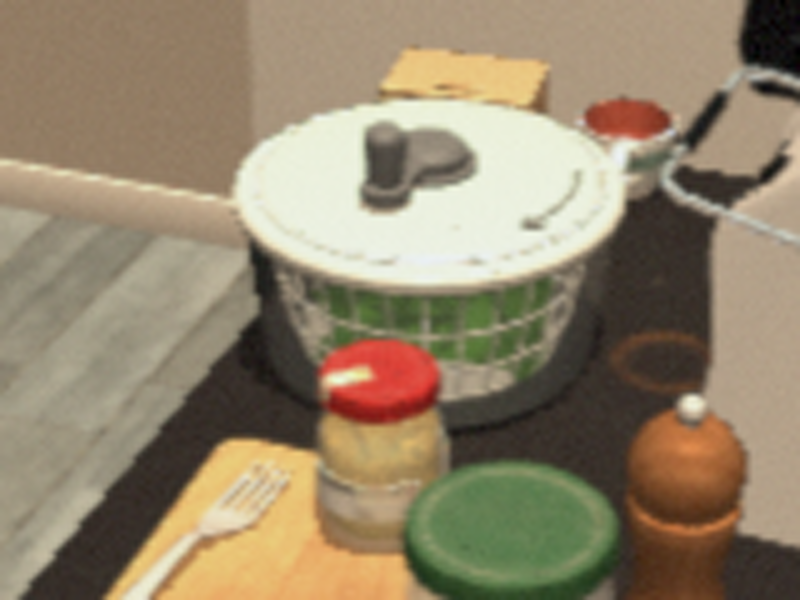

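```bash
python3 - <<'E'
from h import *
c=dict(np.load('pics/top0.png.npz')); 
for z in(112,116): print('lid',z,ray(c,296.64,236.18,z))
H=ray(c,295.2,234.3,133);K=ray(c,320.2,234.8,162)
print('hub',H,'knob',K,np.linalg.norm((K-H)[:2]),np.degrees(np.arctan2(*(K-H)[:2][::-1])))
for X in ([489,97,133],[489,99,133],[489,97+21,133],[489,97-21,133],[489+21,97,133],[489-21,97,133],[489,47,162],[489,58,162],[489,36,162],[500,47,162],[478,47,162]): print(X,proj(c,X).round(1))
s=dict(np.load('pics/scene0.png.npz'))
for X in ([489,97,133],[489,47,162],[489,47,130]): q=proj(s,X); print(X,q.round(1),((q-[220,150])*5).round())
E
```

```text
lid 112 [489.46662288  96.68525844 112.        ]
lid 116 [488.90529171  96.54769284 116.        ]
hub [490.56515844  98.82483274 133.        ] knob [483.35134601  47.36027912 162.        ] 51.96767619312069 -97.97919154698155
[489, 97, 133] [296.1 235. ]
[489, 99, 133] [295.1 235.1]
[489, 118, 133] [286.  235.4]
[489, 76, 133] [306.2 234.6]
[510, 97, 133] [295.8 225. ]
[468, 97, 133] [296.4 245.1]
[489, 47, 162] [320.3 232. ]
[489, 58, 162] [314.8 232.2]
[489, 36, 162] [325.7 231.8]
[500, 47, 162] [320.  226.6]
[478, 47, 162] [320.5 237.4]
[489, 97, 133] [304.9 176.9] [424. 134.]
[489, 47, 162] [298.1 174.8] [391. 124.]
[489, 47, 130] [298.3 186.1] [391. 180.]
```

```bash
python3 - <<'E'
from h import *
c=dict(np.load('pics/top0.png.npz'))
K,R,t=c['intrinsics'],c['R'],c['t'].ravel()
D=c['depth']
v,u=np.mgrid[0:400,0:640]
P=np.stack([(u-K[0,2])/K[0,0]*D,(v-K[1,2])/K[1,1]*D,D],-1).reshape(-1,3)
X=((P-t)@R)[D.ravel()>0]
# tall stuff near work
for z0 in(60,130,190,280,400):
  for y0 in range(-150,350,50):
    m=(X[:,2]>z0)&(X[:,1]>y0)&(X[:,1]<y0+50)&(X[:,0]>600)&(X[:,0]<900)
    print(z0,y0, m.sum(), X[m,0].min().round() if m.any() else None, end=' | ')
  print()
s=status.observe(); o=s['orientation']
from scipy.spatial.transform import Rotation as Ro
print(Ro.from_quat(o).as_matrix().round(4))
E
```

```text
60 -150 3811 609.0 | 60 -100 3836 608.0 | 60 -50 4382 608.0 | 60 0 5068 609.0 | 60 50 5038 612.0 | 60 100 4235 612.0 | 60 150 6424 612.0 | 60 200 4431 611.0 | 60 250 3664 617.0 | 60 300 3326 634.0 | 
130 -150 3689 609.0 | 130 -100 3586 608.0 | 130 -50 4253 608.0 | 130 0 5052 609.0 | 130 50 5034 612.0 | 130 100 4167 612.0 | 130 150 6402 612.0 | 130 200 4371 611.0 | 130 250 3664 617.0 | 130 300 3326 634.0 | 
190 -150 3522 609.0 | 190 -100 3579 608.0 | 190 -50 3984 608.0 | 190 0 4534 609.0 | 190 50 4472 612.0 | 190 100 3888 612.0 | 190 150 6226 612.0 | 190 200 4256 611.0 | 190 250 3586 617.0 | 190 300 3326 634.0 | 
280 -150 3522 609.0 | 280 -100 3579 608.0 | 280 -50 3634 608.0 | 280 0 3568 609.0 | 280 50 3582 612.0 | 280 100 3635 612.0 | 280 150 5835 612.0 | 280 200 2323 611.0 | 280 250 1955 634.0 | 280 300 3220 634.0 | 
400 -150 3522 609.0 | 400 -100 3579 608.0 | 400 -50 3634 608.0 | 400 0 3568 609.0 | 400 50 3582 612.0 | 400 100 3635 612.0 | 400 150 5835 612.0 | 400 200 2323 611.0 | 400 250 1955 634.0 | 400 300 3220 634.0 | 
[[ 9.603e-01  2.790e-01 -3.000e-04]
 [ 2.790e-01 -9.603e-01  2.100e-03]
 [ 3.000e-04 -2.100e-03 -1.000e+00]]
```

```bash
python3 - <<'E'
from h import *
c=dict(np.load('pics/top0.png.npz'))
K,R,t=c['intrinsics'],c['R'],c['t'].ravel()
D=c['depth']
v,u=np.mgrid[0:400,0:640]
P=np.stack([(u-K[0,2])/K[0,0]*D,(v-K[1,2])/K[1,1]*D,D],-1).reshape(-1,3)
X=((P-t)@R)[D.ravel()>0]
for z0 in(60,130,160,190,230):
  print(z0,[(y0,int(np.percentile(X[m,0],2)),int(X[m,2].max())) for y0 in range(-150,350,50) for m in [(X[:,2]>z0)&(X[:,2]<450)&(X[:,1]>y0)&(X[:,1]<y0+50)&(X[:,0]>605)&(X[:,0]<900)] if m.sum()>8])
E
```

```text
60 [(-150, 673, 162), (-100, 791, 137), (-50, 646, 219), (0, 644, 214), (50, 647, 217), (100, 652, 219), (150, 636, 239), (200, 626, 255), (250, 623, 257), (300, 699, 238)]
130 [(-150, 673, 162), (-50, 645, 219), (0, 644, 214), (50, 647, 217), (100, 652, 219), (150, 636, 239), (200, 626, 255), (250, 623, 257), (300, 699, 238)]
160 [(-50, 645, 219), (0, 644, 214), (50, 647, 217), (100, 652, 219), (150, 636, 239), (200, 626, 255), (250, 623, 257), (300, 699, 238)]
190 [(-50, 644, 219), (0, 644, 214), (50, 647, 217), (100, 653, 219), (150, 640, 239), (200, 626, 255), (250, 625, 257), (300, 699, 238)]
230 [(150, 660, 239), (200, 626, 255), (250, 625, 257), (300, 699, 238)]
```

apply_moves:
  commands: [2, -2, -2, 2, 1, 5, -5, -4, 4, 1, 9, -8.5, -6, 6, 1, 13, -12, -7, 8, 1, 17, -16, -7, 10, 1, 21, -20, -7, 12, 1, 25, -23.5, -7, 14, 1, 29, -27.5, -7, 16.2, 1, 33, -31, -7, 16.2, 1, 37, -35, -7, 16.2, 1, 41, -38.5, -7, 16.2, 1, 45, -42.5, -7, 16.2, 1, 48, -45.5, -7, 16.2, 1, 50.5, -47.5, -7, 16.2, 1, 51.5, -48.5, -7, 16.2, 1, 51.5, -48.5, -7, 16.2, 1, 51.5, -48.5, -7, 16.2, 1]
  force: 20

```text
time_s: 2.22
ee_pos: [519.1, 56.3, 301.1]
orientation: [1.0, -0.001, -0.0, 0.0]
ft_force: [-0.7, -0.3, 0.1]
grip_width: 0.0
```

```bash
python3 - <<'E'
from h import *
s=status.observe();print(s['ee_pos'],s['q'].round(3)); c=snap('wrist','w1.png'); snap('scene','scene1.png'); print(c['tool_from_camera'].round(3),c['intrinsics'])
E
```

```text
[519.11927267  56.33352309 301.13543971] [-5.700e-02  4.700e-02  1.576e+00 -1.000e-03  1.519e+00  1.514e+00]
[[  -0.      -0.955   -0.297   75.067]
 [   1.      -0.      -0.      -1.082]
 [   0.      -0.297    0.955 -142.6  ]
 [   0.       0.       0.       1.   ]] [[347.73217367   0.         315.5134068 ]
 [  0.         347.73217367 206.61468178]
 [  0.           0.           1.        ]]
```

View pics/w1.png

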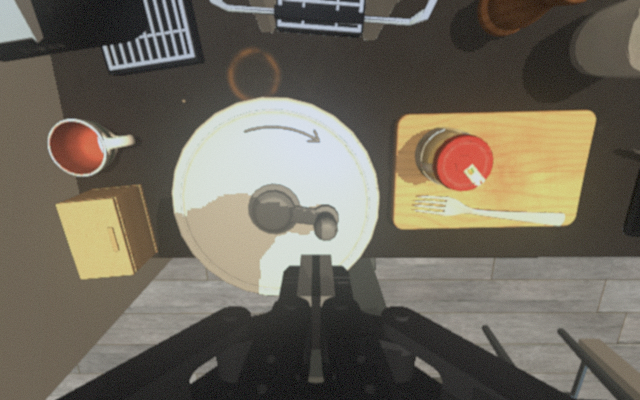

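View pics/scene1.png

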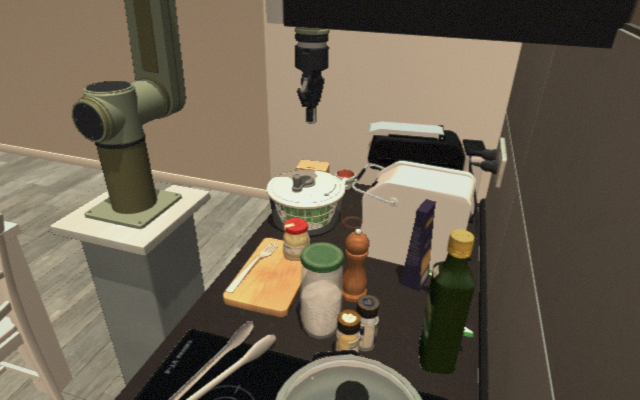

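```bash
cat >> h.py <<'E'
from scipy.spatial.transform import Rotation as Ro
def wray(c,pos,quat,u,v,z):
    T=np.array(c['tool_from_camera']);Rw=Ro.from_quat(quat).as_matrix()
    o=np.array(pos)+Rw@T[:3,3]; d=Rw@T[:3,:3]@np.linalg.solve(c['intrinsics'],[u,v,1])
    return o+d*(z-o[2])/d[2]
E
python3 - <<'E'
from h import *
c=dict(np.load('pics/w1.png.npz')); im=c['pixels']
cv2.imwrite('pics/w1b.png',cv2.resize(im[90:300,165:390],None,fx=3.5,fy=3.5*0.8,interpolation=cv2.INTER_CUBIC)[:600])
cv2.imwrite('pics/w1c.png',cv2.resize(im[170:260,230:360],None,fx=6,fy=6,interpolation=cv2.INTER_CUBIC))
s=status.observe()
for n,u,v,z in(('hub',272,209,133),('knob',325,220,162),('arrow tip',318,140,117)): print(n,wray(c,s['ee_pos'],s['orientation'],u,v,z))
E
```

```text
hub [495.41997353  98.15279882 133.        ]
knob [494.64454292  49.17448745 162.        ]
arrow tip [557.54352492  54.90113418 117.        ]
```

View pics/w1c.png

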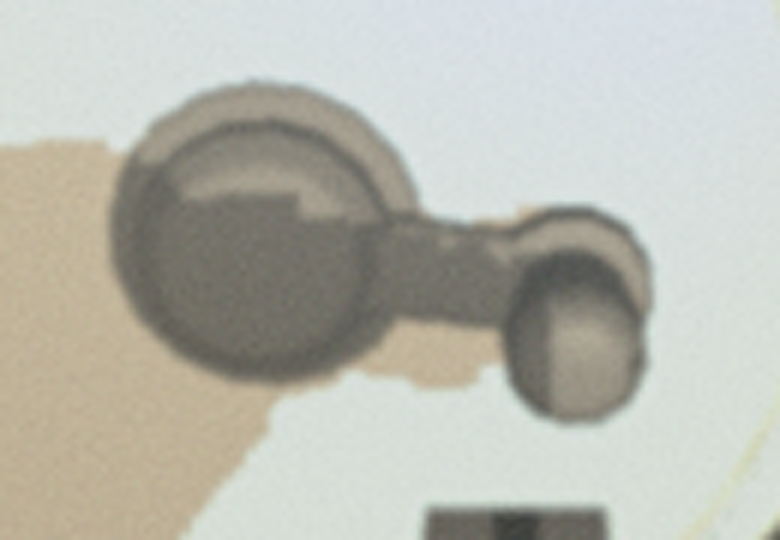

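```bash
python3 - <<'E'
from h import *
c=dict(np.load('pics/w1.png.npz'))
s=status.observe()
def pj(X):
    T=np.array(c['tool_from_camera']);Rw=Ro.from_quat(s['orientation']).as_matrix()
    p=c['intrinsics']@(T[:3,:3].T@(Rw.T@(np.array(X)-s['ee_pos'])-T[:3,3])); return p[:2]/p[2]
for n,u,v,z in(('hub',273.7,212.5,133),('knob',325.5,226,162),('foot',327,220,130)): print(n,wray(c,s['ee_pos'],s['orientation'],u,v,z))
for X in([490,97.5,133],[483,48,162],[483,48,130],[483,48,146]): print(X,((pj(X)-[230,170])*6).round())
# lid outline fit
E
```

```text
hub [491.95983631  96.68661895 133.        ]
knob [489.14886099  48.70703674 162.        ]
foot [483.32887304  46.34593787 130.        ]
[490, 97.5, 133] [257. 267.]
[483, 48, 162] [578. 376.]
[483, 48, 130] [572. 302.]
[483, 48, 146] [574. 337.]
```

apply_moves:
  commands: [0.2, 0.1, 2, 0, 1, 0.5, 0.1, 4, 0, 1, 0.5, 0.1, 6, 0, 1, 0.5, 0.1, 8, 0, 1, 0.5, 0.1, 10, 0, 1, 0.5, 0.1, 12, 0, 1, 0.5, 0.1, 14, 0, 1, 0.5, 0.1, 15, 0, 1, 0.5, 0.1, 15.6, 0, 1, 0.5, 0.1, 15.8, 0, 1, 0.5, 0.1, 15.8, 0, 1]

```text
time_s: 3.7
ee_pos: [525.1, 56.2, 143.8]
orientation: [1.0, 0.0, 0.0, 0.0]
ft_force: [0.9, -1.1, -0.4]
grip_width: 0.3
```

```bash
python3 - <<'E'
from h import *
s=status.observe(); print(s['ee_pos'],s['ft_force'])
snap('wrist','w2.png'); c=snap('scene','scene2.png')
cv2.imwrite('pics/scene2b.png',cv2.resize(c['pixels'][80:260,220:400],None,fx=3.3,fy=3.3,interpolation=cv2.INTER_CUBIC))
def tab(a0,steps,R=54):
    a=a0+0; out=[]
    p=lambda a:R/10*np.array([np.cos(np.radians(a)),np.sin(np.radians(a))])
    for st in steps:
        a-=st; d=p(a)-p(a0); out.append((round(d[0],1),round(-d[1],1)))
    return ', '.join(f'{x:g}, {y:g}, 0, 0, 1' for x,y in out)
print('S',tab(-50,[4.5]*20))
print('A',tab(-140,[9]*20))
print('B',tab(-320,[9]*20))
print('E',tab(-140,[8,7,6,6,5,5,5,4,4,4,4,4,4,4,4,3,3,3,2,2]))
E
```

```text
[525.05374143  56.21580416 143.82089857] [ 0.94421316 -1.11286701 -0.39989246]
S -0.3, 0.3, 0, 0, 1, -0.7, 0.5, 0, 0, 1, -1.1, 0.7, 0, 0, 1, -1.4, 0.9, 0, 0, 1, -1.8, 1, 0, 0, 1, -2.3, 1.1, 0, 0, 1, -2.7, 1.2, 0, 0, 1, -3.1, 1.3, 0, 0, 1, -3.5, 1.3, 0, 0, 1, -3.9, 1.2, 0, 0, 1, -4.4, 1.2, 0, 0, 1, -4.8, 1.1, 0, 0, 1, -5.2, 1, 0, 0, 1, -5.6, 0.8, 0, 0, 1, -6, 0.7, 0, 0, 1, -6.3, 0.4, 0, 0, 1, -6.7, 0.2, 0, 0, 1, -7, -0.1, 0, 0, 1, -7.3, -0.4, 0, 0, 1, -7.6, -0.7, 0, 0, 1
A -0.5, -0.7, 0, 0, 1, -0.9, -1.4, 0, 0, 1, -1.1, -2.3, 0, 0, 1, -1.3, -3.1, 0, 0, 1, -1.2, -3.9, 0, 0, 1, -1.1, -4.8, 0, 0, 1, -0.8, -5.6, 0, 0, 1, -0.4, -6.3, 0, 0, 1, 0.1, -7, 0, 0, 1, 0.7, -7.6, 0, 0, 1, 1.4, -8.1, 0, 0, 1, 2.1, -8.5, 0, 0, 1, 2.9, -8.7, 0, 0, 1, 3.8, -8.9, 0, 0, 1, 4.6, -8.9, 0, 0, 1, 5.4, -8.7, 0, 0, 1, 6.2, -8.4, 0, 0, 1, 7, -8.1, 0, 0, 1, 7.7, -7.5, 0, 0, 1, 8.3, -6.9, 0, 0, 1
B 0.5, 0.7, 0, 0, 1, 0.9, 1.4, 0, 0, 1, 1.1, 2.3, 0, 0, 1, 1.3, 3.1, 0, 0, 1, 1.2, 3.9, 0, 0, 1, 1.1, 4.8, 0, 0, 1, 0.8, 5.6, 0, 0, 1, 0.4, 6.3, 0, 0, 1, -0.1, 7, 0, 0, 1, -0.7, 7.6, 0, 0, 1, -1.4, 8.1, 0, 0, 1, -2.1, 8.5, 0, 0, 1, -2.9, 8.7, 0, 0, 1, -3.8, 8.9, 0, 0, 1, -4.6, 8.9, 0, 0, 1, -5.4, 8.7, 0, 0, 1, -6.2, 8.4, 0, 0, 1, -7, 8.1, 0, 0, 1, -7.7, 7.5, 0, 0, 1, -8.3, 6.9, 0, 0, 1
E -0.4, -0.6, 0, 0, 1, -0.8, -1.2, 0, 0, 1, -1, -1.7, 0, 0, 1, -1.1, -2.3, 0, 0, 1, -1.2, -2.7, 0, 0, 1, -1.3, -3.2, 0, 0, 1, -1.3, -3.7, 0, 0, 1, -1.2, -4, 0, 0, 1, -1.2, -4.4, 0, 0, 1, -1.1, -4.8, 0, 0, 1, -1, -5.1, 0, 0, 1, -0.9, -5.5, 0, 0, 1, -0.7, -5.8, 0, 0, 1, -0.5, -6.2, 0, 0, 1, -0.3, -6.5, 0, 0, 1, -0.2, -6.7, 0, 0, 1, -0, -6.9, 0, 0, 1, 0.2, -7.2, 0, 0, 1, 0.3, -7.3, 0, 0, 1, 0.5, -7.4, 0, 0, 1
```

View pics/w2.png

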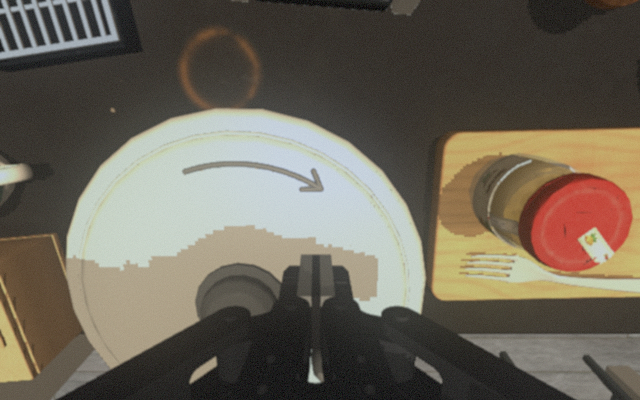

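View pics/scene2b.png

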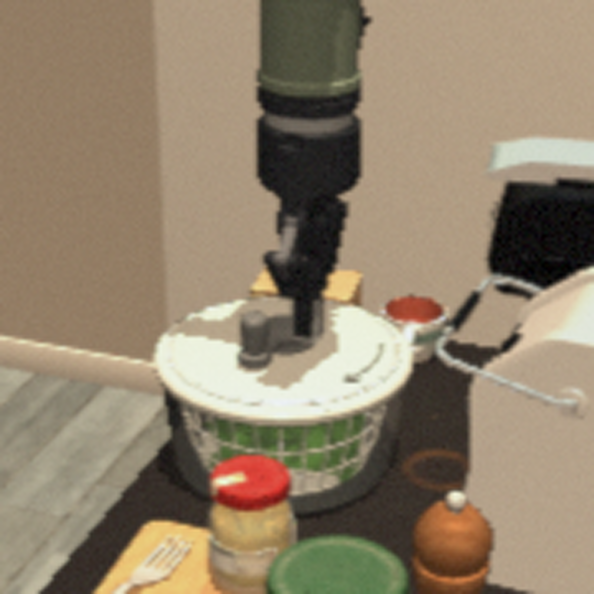

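The fingertips hang just above the lid on the far (+x) side of the knob, clear of it. I'll start with a slow quarter turn.

apply_moves:
  commands: [-0.3, 0.3, 0, 0, 1, -0.7, 0.5, 0, 0, 1, -1.1, 0.7, 0, 0, 1, -1.4, 0.9, 0, 0, 1, -1.8, 1, 0, 0, 1, -2.3, 1.1, 0, 0, 1, -2.7, 1.2, 0, 0, 1, -3.1, 1.3, 0, 0, 1, -3.5, 1.3, 0, 0, 1, -3.9, 1.2, 0, 0, 1, -4.4, 1.2, 0, 0, 1, -4.8, 1.1, 0, 0, 1, -5.2, 1, 0, 0, 1, -5.6, 0.8, 0, 0, 1, -6, 0.7, 0, 0, 1, -6.3, 0.4, 0, 0, 1, -6.7, 0.2, 0, 0, 1, -7, -0.1, 0, 0, 1, -7.3, -0.4, 0, 0, 1, -7.6, -0.7, 0, 0, 1]

```text
time_s: 6.3
ee_pos: [448.2, 63.4, 143.2]
orientation: [1.0, 0.0, -0.0, 0.0]
ft_force: [0.5, -1.1, 0.7]
grip_width: 0.1
```

```bash
python3 - <<'E'
from h import *
s=status.observe(); print(s['ee_pos'],s['ft_force'])
a=snap('top','top3.png');c=snap('scene','scene3.png')
x=cv2.resize(c['pixels'][140:240,240:380],(560,400),interpolation=cv2.INTER_CUBIC)
y=cv2.resize(a['pixels'][180:300,230:370],(560,480),interpolation=cv2.INTER_CUBIC)
cv2.imwrite('pics/m3.png',cv2.resize(np.vstack([x[:300],y[100:400]]),(560,600)))
E
```

```text
[448.19414862  63.41360116 143.15013659] [ 0.48072935 -1.07912612  0.66098888]
```

View pics/m3.png

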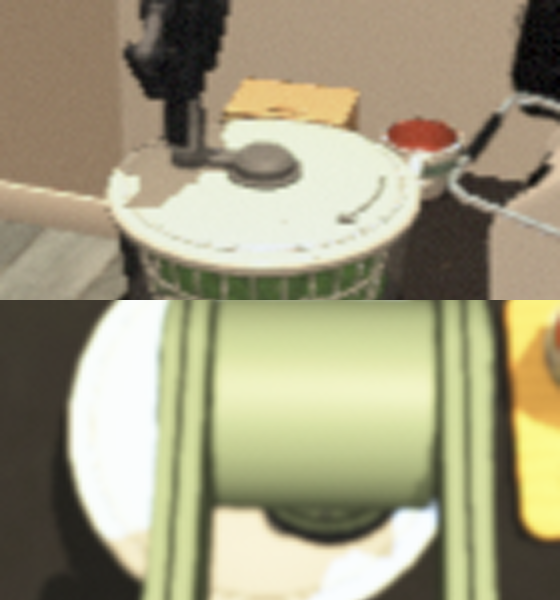

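The crank now points toward the robot, with the fingertips behind the knob and about 1 N at the wrist. I'll carry on round.

apply_moves:
  commands: [-0.4, -0.5, 0, 0, 1, -0.8, -1.2, 0, 0, 1, -1.1, -2.1, 0, 0, 1, -1.3, -3, 0, 0, 1, -1.2, -3.9, 0, 0, 1, -1.1, -4.8, 0, 0, 1, -0.8, -5.6, 0, 0, 1, -0.4, -6.3, 0, 0, 1, 0.1, -7, 0, 0, 1, 0.7, -7.6, 0, 0, 1, 1.4, -8.1, 0, 0, 1, 2.1, -8.5, 0, 0, 1, 2.9, -8.7, 0, 0, 1, 3.8, -8.9, 0, 0, 1, 4.6, -8.9, 0, 0, 1, 5.4, -8.7, 0, 0, 1, 6.2, -8.4, 0, 0, 1, 7, -8.1, 0, 0, 1, 7.7, -7.5, 0, 0, 1, 8.3, -6.9, 0, 0, 1]

```text
time_s: 8.9
ee_pos: [532.5, 132.0, 143.4]
orientation: [1.0, -0.0, 0.0, -0.0]
ft_force: [-0.6, 1.5, -0.2]
grip_width: 0.1
```

```bash
python3 - <<'E'
from h import *
s=status.observe(); print(s['ee_pos'],s['ft_force'])
c=snap('scene','scene4.png')
cv2.imwrite('pics/m4.png',cv2.resize(c['pixels'][120:250,240:380],(700,600),interpolation=cv2.INTER_CUBIC))
E
```

```text
[532.48423343 132.04213278 143.44748228] [-0.59695108  1.51378973 -0.17240348]
```

View pics/m4.png

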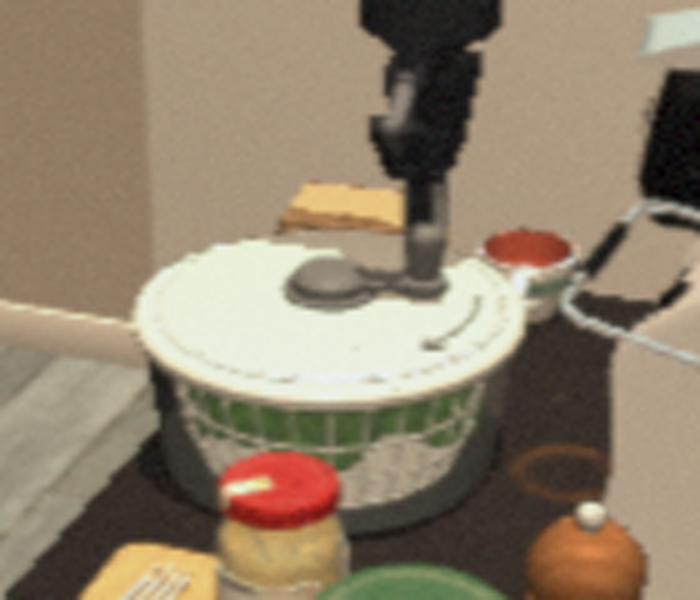

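The crank has followed round to the far (+x) side and the force is still light. Next is the second half turn.

apply_moves:
  commands: [0.4, 0.5, 0, 0, 1, 0.8, 1.3, 0, 0, 1, 1.1, 2.2, 0, 0, 1, 1.3, 3.1, 0, 0, 1, 1.2, 3.9, 0, 0, 1, 1.1, 4.8, 0, 0, 1, 0.8, 5.6, 0, 0, 1, 0.4, 6.3, 0, 0, 1, -0.1, 7, 0, 0, 1, -0.7, 7.6, 0, 0, 1, -1.4, 8.1, 0, 0, 1, -2.1, 8.5, 0, 0, 1, -2.9, 8.7, 0, 0, 1, -3.8, 8.9, 0, 0, 1, -4.6, 8.9, 0, 0, 1, -5.4, 8.7, 0, 0, 1, -6.2, 8.4, 0, 0, 1, -7, 8.1, 0, 0, 1, -7.7, 7.5, 0, 0, 1, -8.3, 6.9, 0, 0, 1]

```text
time_s: 11.45
ee_pos: [447.8, 63.5, 143.1]
orientation: [1.0, 0.0, -0.0, 0.0]
ft_force: [0.5, -0.3, 0.0]
grip_width: -0.2
```

```bash
python3 - <<'E'
from h import *
s=status.observe(); print(s['ee_pos'],s['ft_force'])
c=snap('scene','scene5.png')
cv2.imwrite('pics/m5.png',cv2.resize(c['pixels'][120:250,240:380],(700,600),interpolation=cv2.INTER_CUBIC))
E
```

```text
[447.78446742  63.51193411 143.1297505 ] [ 0.46207745 -0.301793    0.02749422]
```

View pics/m5.png

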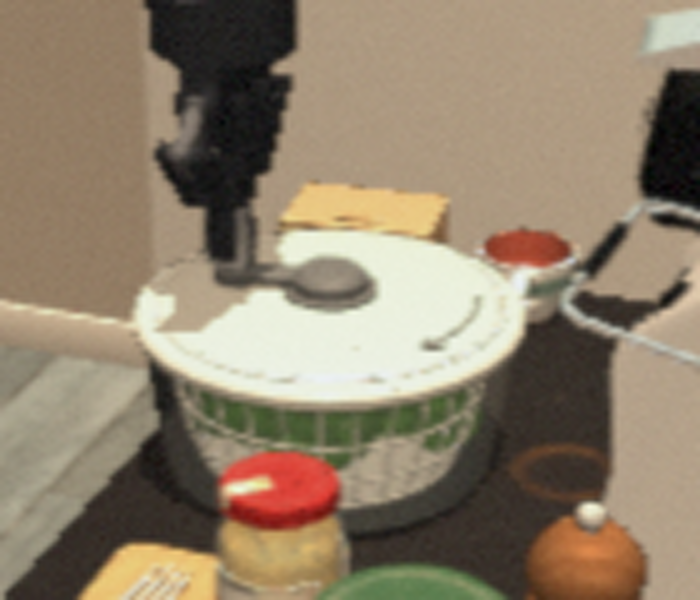

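That makes one full turn since the first stop. The spinner and its arrow haven't moved in the picture. I'll continue for two more turns.

apply_moves:
  commands: [-0.4, -0.5, 0, 0, 1, -0.8, -1.2, 0, 0, 1, -1.1, -2.1, 0, 0, 1, -1.3, -3, 0, 0, 1, -1.2, -3.9, 0, 0, 1, -1.1, -4.8, 0, 0, 1, -0.8, -5.6, 0, 0, 1, -0.4, -6.3, 0, 0, 1, 0.1, -7, 0, 0, 1, 0.7, -7.6, 0, 0, 1, 1.4, -8.1, 0, 0, 1, 2.1, -8.5, 0, 0, 1, 2.9, -8.7, 0, 0, 1, 3.8, -8.9, 0, 0, 1, 4.6, -8.9, 0, 0, 1, 5.4, -8.7, 0, 0, 1, 6.2, -8.4, 0, 0, 1, 7, -8.1, 0, 0, 1, 7.7, -7.5, 0, 0, 1, 8.3, -6.9, 0, 0, 1]

```text
time_s: 14.0
ee_pos: [532.5, 132.0, 143.5]
orientation: [1.0, -0.0, 0.0, -0.0]
ft_force: [-0.6, 2.2, 0.4]
grip_width: 0.3
```

apply_moves:
  commands: [0.4, 0.5, 0, 0, 1, 0.8, 1.3, 0, 0, 1, 1.1, 2.2, 0, 0, 1, 1.3, 3.1, 0, 0, 1, 1.2, 3.9, 0, 0, 1, 1.1, 4.8, 0, 0, 1, 0.8, 5.6, 0, 0, 1, 0.4, 6.3, 0, 0, 1, -0.1, 7, 0, 0, 1, -0.7, 7.6, 0, 0, 1, -1.4, 8.1, 0, 0, 1, -2.1, 8.5, 0, 0, 1, -2.9, 8.7, 0, 0, 1, -3.8, 8.9, 0, 0, 1, -4.6, 8.9, 0, 0, 1, -5.4, 8.7, 0, 0, 1, -6.2, 8.4, 0, 0, 1, -7, 8.1, 0, 0, 1, -7.7, 7.5, 0, 0, 1, -8.3, 6.9, 0, 0, 1]

```text
time_s: 16.5
ee_pos: [447.7, 63.5, 143.1]
orientation: [1.0, 0.0, -0.001, 0.0]
ft_force: [0.7, -1.7, 0.5]
grip_width: -0.2
```

```bash
python3 - <<'E'
from h import *
s=status.observe(); print(s['ee_pos'],s['ft_force'])
c=snap('scene','scene6.png')
cv2.imwrite('pics/m6.png',cv2.resize(c['pixels'][120:250,240:380],(700,600),interpolation=cv2.INTER_CUBIC))
E
```

```text
[447.74164719  63.51582824 143.11353574] [ 0.66472639 -1.74765618  0.45160167]
```

View pics/m6.png

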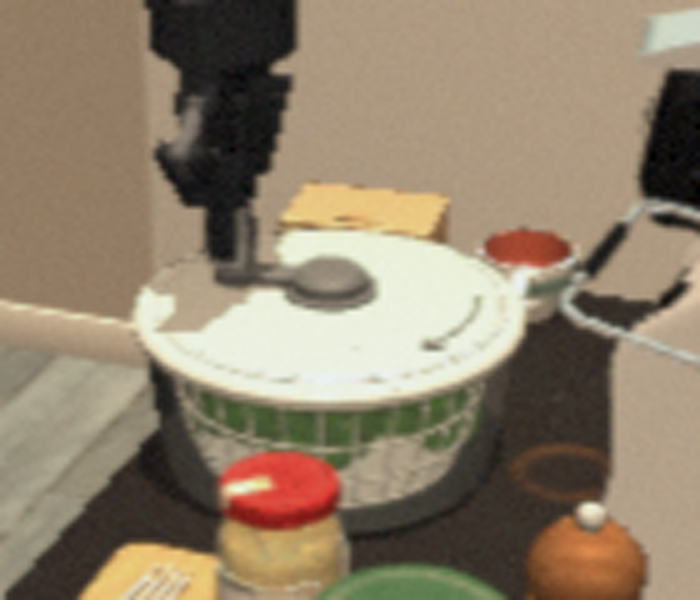

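Two full turns are done since the first stop, and the spinner hasn't shifted. Next come the third turn and a slowing last stretch.

apply_moves:
  commands: [-0.4, -0.5, 0, 0, 1, -0.8, -1.2, 0, 0, 1, -1.1, -2.1, 0, 0, 1, -1.3, -3, 0, 0, 1, -1.2, -3.9, 0, 0, 1, -1.1, -4.8, 0, 0, 1, -0.8, -5.6, 0, 0, 1, -0.4, -6.3, 0, 0, 1, 0.1, -7, 0, 0, 1, 0.7, -7.6, 0, 0, 1, 1.4, -8.1, 0, 0, 1, 2.1, -8.5, 0, 0, 1, 2.9, -8.7, 0, 0, 1, 3.8, -8.9, 0, 0, 1, 4.6, -8.9, 0, 0, 1, 5.4, -8.7, 0, 0, 1, 6.2, -8.4, 0, 0, 1, 7, -8.1, 0, 0, 1, 7.7, -7.5, 0, 0, 1, 8.3, -6.9, 0, 0, 1]

```text
time_s: 19.05
ee_pos: [532.5, 132.0, 143.4]
orientation: [1.0, -0.0, 0.0, -0.0]
ft_force: [-0.3, 0.6, 0.5]
grip_width: -0.1
```

apply_moves:
  commands: [0.4, 0.5, 0, 0, 1, 0.8, 1.3, 0, 0, 1, 1.1, 2.2, 0, 0, 1, 1.3, 3.1, 0, 0, 1, 1.2, 3.9, 0, 0, 1, 1.1, 4.8, 0, 0, 1, 0.8, 5.6, 0, 0, 1, 0.4, 6.3, 0, 0, 1, -0.1, 7, 0, 0, 1, -0.7, 7.6, 0, 0, 1, -1.4, 8.1, 0, 0, 1, -2.1, 8.5, 0, 0, 1, -2.9, 8.7, 0, 0, 1, -3.8, 8.9, 0, 0, 1, -4.6, 8.9, 0, 0, 1, -5.4, 8.7, 0, 0, 1, -6.2, 8.4, 0, 0, 1, -7, 8.1, 0, 0, 1, -7.7, 7.5, 0, 0, 1, -8.3, 6.9, 0, 0, 1]

```text
time_s: 21.55
ee_pos: [447.8, 63.5, 143.1]
orientation: [1.0, 0.0, -0.001, 0.0]
ft_force: [1.5, -0.9, 1.0]
grip_width: 0.3
```

apply_moves:
  commands: [-0.4, -0.6, 0, 0, 1, -0.8, -1.2, 0, 0, 1, -1, -1.7, 0, 0, 1, -1.1, -2.3, 0, 0, 1, -1.2, -2.7, 0, 0, 1, -1.3, -3.2, 0, 0, 1, -1.3, -3.7, 0, 0, 1, -1.2, -4, 0, 0, 1, -1.2, -4.4, 0, 0, 1, -1.1, -4.8, 0, 0, 1, -1, -5.1, 0, 0, 1, -0.9, -5.5, 0, 0, 1, -0.7, -5.8, 0, 0, 1, -0.5, -6.2, 0, 0, 1, -0.3, -6.5, 0, 0, 1, -0.2, -6.7, 0, 0, 1, 0, -6.9, 0, 0, 1, 0.2, -7.2, 0, 0, 1, 0.3, -7.3, 0, 0, 1, 0.3, -7.3, 0, 0, 1]

```text
time_s: 24.05
ee_pos: [451.8, 136.5, 143.3]
orientation: [1.0, 0.0, 0.0, -0.0]
ft_force: [0.0, -0.3, -0.8]
grip_width: -0.0
```

```bash
python3 - <<'E'
from h import *
s=status.observe(); print(s['ee_pos'],s['ft_force'])
c=snap('scene','scene7.png')
cv2.imwrite('pics/m7.png',cv2.resize(c['pixels'][120:250,240:380],(700,600),interpolation=cv2.INTER_CUBIC))
E
```

```text
[451.78981108 136.46772794 143.29209413] [ 0.03180535 -0.28075128 -0.80183636]
```

View pics/m7.png

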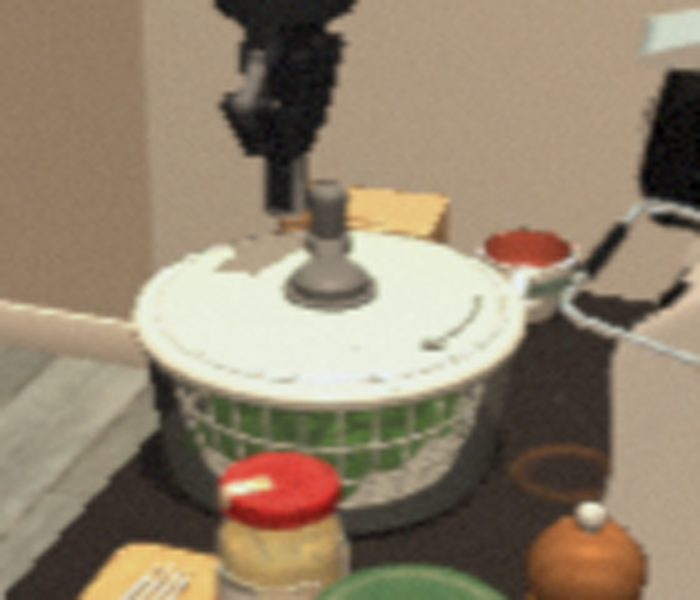

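The knob stands on the far (+y) side of the hub, about 3.4 turns on, with a small gap to the fingertips. I'll back off along −x, lift, and move away.

apply_moves:
  commands: [-0.5, 0, 0, 0, 1, -1, 0, 0, 0, 1, -1.5, 0, 0, 0, 1, -1.5, 0, -2, 0, 1, -1.5, 0, -5, 0, 1, -1.5, 0, -8, 0, 1, -1.5, 0, -11, 0, 1, -1.5, 2, -13, 0, 1, -1.5, 6, -14, 0, 1, -1.5, 10, -14, 0, 1, -1.5, 15, -14, 0, 1, -1.5, 20, -14, 0, 1, -1.5, 25, -14, 0, 1, -1.5, 30, -14, 0, 1, -1.5, 34, -14, 0, 1, -1.5, 36, -14, 0, 1, -1.5, 36, -14, 0, 1, -1.5, 36, -14, 0, 1]

```text
time_s: 26.35
ee_pos: [436.7, -222.4, 283.2]
orientation: [1.0, 0.001, -0.0, -0.001]
ft_force: [-0.4, -0.0, 0.0]
grip_width: -0.2
```

```bash
python3 - <<'E'
from h import *
s=status.observe(); print(s['time_s'],s['ee_pos'],s['ft_force'],abs(s['dq']).max())
a=snap('top','top8.png');c=snap('scene','scene8.png')
y=cv2.resize(a['pixels'][170:300,170:480],None,fx=2,fy=2)
x=cv2.resize(c['pixels'][140:290,220:400],(620,340))
cv2.imwrite('pics/m8.png',np.vstack([y,x]))
im=a['pixels'];hsv=cv2.cvtColor(im,cv2.COLOR_BGR2HSV)
m=((hsv[...,2]>150)&(hsv[...,1]<40)).astype(np.uint8);m[:, :235]=0;m[:,355:]=0;m[:180]=0
n,l,st,ce=cv2.connectedComponentsWithStats(m);i=1+np.argmax(st[1:,4]);print(st[i])
E
```

```text
26.35 [ 436.69991687 -222.36465589  283.17721518] [-0.36020904 -0.00990102  0.03347369] 0.012121751125911368
[ 248  188   99   98 7153]
```

View pics/m8.png

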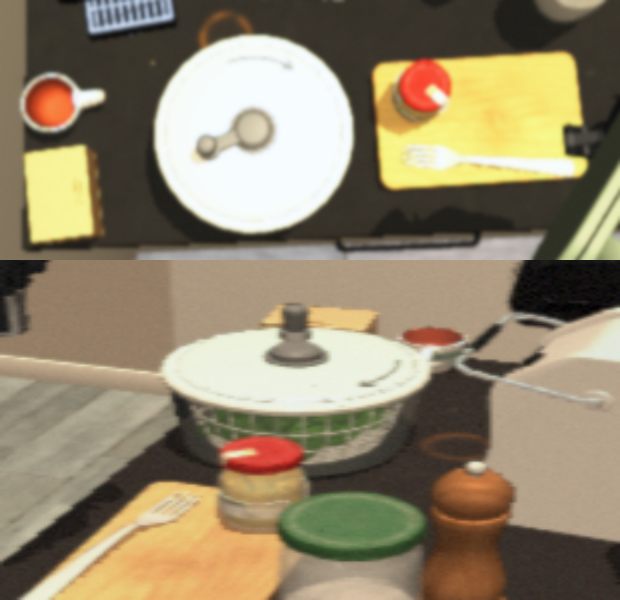

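apply_moves:
  commands: [0, 0, 0, 0, 1, 0, 0, 0, 0, 1, 0, 0, 0, 0, 1, 0, 0, 0, 0, 1, 0, 0, 0, 0, 1, 0, 0, 0, 0, 1]

```text
time_s: 27.2
ee_pos: [436.7, -223.8, 283.3]
orientation: [1.0, -0.0, -0.0, -0.0]
ft_force: [0.5, -0.1, 0.2]
grip_width: -0.4
```

```bash
python3 - <<'E'
from h import *
a0=dict(np.load('pics/top8.png.npz'));a=snap('top','top9.png')
d=cv2.absdiff(a['pixels'],a0['pixels'])[180:300,235:360].max(-1); print('diff on lid',d.max(),d.mean())
z0=dict(np.load('pics/top0.png.npz'));d=cv2.absdiff(a['pixels'],z0['pixels']).max(-1); 
# outside crank & arm: left bystanders, jar/fork
print('left',(d[180:300,180:230]>60).sum(),'jar',(d[195:240,355:400]>60).sum(),'arrow',(d[188:215,275:330]>60).sum())
H=ray(a,296,235,133);K=ray(a,170+207/2,170+144/2,162);print(np.degrees(np.arctan2(K[1]-H[1],K[0]-H[0])))
robot.finish_job()
E
```

```text
diff on lid 7 0.567
left 0 jar 0 arrow 0
110.29308787534639
the job is handed in; nothing more can be done
```

I spun the crank clockwise for about 3.4 turns (about 21.4 rad) with the closed fingertips pushing on the side of the knob. I then slowed to a stop, backed off, lifted the hand clear and handed the job in at about 27 s.

- **Turn count:** it comes from the fingertip path plus camera views at stops along the way; the crank angle has no direct reading. The knob went from about −97° to about 110° (world angle), on top of three full turns.
- **Force:** the wrist read at most about 2.3 N whenever I checked. Force was only read at the end of each move, so brief peaks in between were not seen.
- **Crank at rest:** two top views about 0.8 s apart were the same over the lid apart from image noise.
- **Spinner and surroundings:** the lid outline and arrow look the same as in the first picture, and the mug, box and jar did not shift. The fork looked unmoved in the last picture, but part of the board was hidden by the arm. I did not compare the pepper mill number by number, but it stood upright in its usual place.

No check failed. The camera and wrist views disagreed by 2–5 mm on the hub and knob position, which only shifted where the fingertips touched the knob.

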